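Slide the tall oil bottle into its bay on the drill bit rack

ROBOT

A 6-joint arm with a two-finger parallel gripper is mounted at the origin on the work surface. World frame = base frame: x ahead of the robot, y to its left, z up, the work surface at z = 0. Lengths are in mm, angles in rad, forces in N, time in s.
With the tool pointing down it reaches from about 275 to 1000 mm from the base axis. Payload 8.4 kg.
Tool frame: the origin (TCP) lies midway between the tips of the shut fingers; the grasp point (between the pads) lies 19 mm behind it; z points along the fingers, y is the direction in which the jaws open and shut (so a half turn about z gives the same grasp; the last joint's range is limited). The gripper opens to 85 mm and grips with 20 to 120 N. Pads are 22 mm wide; open, the fingers measure 114 mm over their backs; the gripper's body (76 mm by 85 mm) begins 54 mm behind the grasp point. The pads swing forward as they close: fully open they stand 13 mm farther back than shut.
Start: joints at [1.304, 0.353, 1.633, -0, 1.155, -0.002], TCP at [163.571, 603.218, 231.281] pointing down, gripper open.
Joint ranges: [-2.63, 2.63], [-0.92, 2.1], [0.06, 2.66], [-1.3, 4.44], [0, 2.69], [-3.02, 3.02]. Speed limits (rad/s): [2.22, 2.22, 2.79, 3.14, 3.14, 3.14].

INTERFACE

Orientations are given as [roll, pitch, yaw] about the fixed x, y, z axes, in that order (R = Rz(yaw) Ry(pitch) Rx(roll)).
In Python, from rig import r gives the robot as it stands. The module is installed in compiled form; this text tells all that it offers.
- The arm moves only by the tool drive_tool, never from a script. Its argument "moves" is a list of rows, each a list of 3 entries, a list of its own where there are three numbers: the closure, from 0 (fully open) to 1 (shut), then the shift along the tool's x, y, z in cm, then the turn about the tool's z in degrees. In form: [[claw, [dx, dy, dz], roll], ...]. A call has 1 to 12 rows; each row is the pose to reach, as a shift and turn from the pose measured when the call began, along the tool's axes at that moment; what a row does not reach only later rows make up. A row lasts 1/8 s, in which the tool goes at most 62.5 mm and 10.7 degrees, less where a joint would pass 70% of its speed; a pose out of reach is approached as far as the arm can. A call with a gripper value outside its range is refused whole. The fingers move at their own pace and stop on an object; "grip_force" is the grip in N (left out, the last holds). Time passes only in rows, so rows that repeat a pose let the fingers close. It gives the time, the measured TCP pose, the force and the opening at its end, in the units of the state.
- r.sense(): the state, without advancing time (a new reading comes with each control period).
- r.grab_frame(name): name is "side" or "top" or "wrist"; returns a dict with "color" (384x512x3 uint8, red, green, blue), "fx", "fy", "cx", "cy" (pixels), "D" ([k1, k2, p1, p2, k3] as OpenCV has them; the pictures are not rectified), "pose" (4x4, takes a point from camera to world coordinates); the wrist camera has in their place "hand_eye" (4x4, takes a point from camera to tool coordinates, whose origin is the TCP and whose axes are the flange's). Camera axes: x right, y up, looking along -z (the intrinsics and any distortion apply to the point x, -y, -z); pixel columns grow to the right and rows downward; lengths in mm; the calibration is good to about 2 mm. A picture is of the moment at which its call begins: read the wrist's pose just before it. There is no depth.
- r.sign_off(): hands the job in, once; it reports no verdict.
Trained networks look in the newest picture that a camera, given by its name, has taken for a name from the list of things; names that differ only in an ending like _2 or _b are one class to them, and where a whole thing is asked for, a point or a joint stands for the part that bears it (a point fixed in the world has none). Each returns a list of dicts, best first, with "score" (0 to 1); they miss things now and then, are a little off and sometimes report something else, mostly with a low value. They report only what shows in the picture. A call takes as long as a camera call. They do not tell look-alikes from the thing itself.
- r.outline_of(thing, camera): "mask" (384x512 bool, what is visible of it) and "at" ([column, row] in pixels, amid what is visible of it).
- r.spot_point(thing, camera): "at" ([column, row] in pixels: a listed point, or the origin of a listed thing).
The state is a dict: "clock": time; "qpos": joint angles; "qvel": joint speeds; "joint_efforts": joint torques, N m; "eef_pos": TCP position; "tcp_rot": TCP orientation; "contact_force": force on the tool from outside, world axes, zero at the start; "wrist_torque": the same for the moment, N m; "opening": opening from 0.0 (shut) to 1.0 (fully open).
Only numpy, scipy, OpenCV 4.12 (cv2) and the standard library are available. Lean on these libraries where they do the work, as an engineer would, in place of code of your own. Each camera call takes 0.05 s, during which the arm holds its last target.

TASK

Push the tall oil bottle across the bench into the open-mouthed bay at the end of the drill bit rack, until it stands right up against the bay's back wall. Push it low on its body so that it slides along standing up and never tips; do not take it between the fingers or lift it, and leave the other things on the bench where they are. Finish with the hand clear.

Things in the scene. Friction and masses are not known exactly. Their poses are not given: they have to be found in the camera images.
- bottle: Loose tall metal oil bottle, 240 mm high, 0.2 to 0.45 kg: straight round body 54 mm across up to 110 mm, shoulder, black collar and spout. Origin: centre of underside, z up. Friction on the bench 0.5 to 0.7: pushed above 35 mm it may tip. An upright hand close behind it would strike its upper body with the gripper's housing: lean the hand back some 30 degrees so that the fingertips lead.
- rack: Orange drill bit rack, fixed. Origin: on the bench, where the bottle's axis stands when fully home in the bay. +y points into the bay, x across it, z up. No floor in the bay; walls 45 mm high. Back wall's inner face at y = +27.5 mm, side walls 70 mm apart from there to y = -8 mm. Behind the back wall a block 80 mm wide with bits up to 130 mm high runs from y = +40 to +240 mm.
- bay_mouth (a point): Middle of the bay's mouth, on the bench, at y = -30 mm in the rack's frame (same axes as the rack). From y = -8 mm to here the side walls flare outwards, to about 95 mm apart; 115 mm wide outside.
- jar: Low glass jar of screws with a wire snap lid, loose, 62 mm in diameter, 66 mm high; a bystander standing beside the bottle. Origin: centre of its underside.
- countersink: Hand countersink with a round blue handle, lying, loose, 128 mm long, 22 mm high; a bystander. Origin: on the bench below its middle; x along it towards the steel tip.
- caliper: Stainless steel caliper, lying flat, loose, 220 mm long, 11 mm high, jaws up to 48 mm to one side; a bystander. Origin: on the bench below the middle of its beam; x along the beam, jaws at -x.
Mind the look-alikes: they are no part of the job. There is more than one size of the bottle; the one meant has the size given above.

How it is judged (in metres and radians):
At the end, for the whole second after the job is handed in: The bottle stands upright (within 0.06 rad) and still on the bench inside the bay, its side within about 6 mm of the bay's back wall and its axis within 11 mm of the bay's midline (y of bottle in the frame of rack between -0.006 and 0.006 m and x of bottle in the frame of rack between -0.011 and 0.011 m and angle between bottle's own z axis and vertical below 0.06 rad and height (world z) of bottle below 0.004 m and linear speed of bottle below 0.01 m/s); the robot touches nothing.
It fails at once if the bottle tips or rocks by more than 0.2 rad (angle between bottle's own z axis and vertical above 0.2 rad).
It fails at once if the bottle is lifted off the bench (more than 8 mm) (height (world z) of bottle above 0.008 m).
It fails at once if the bottle is taken between the fingers (grasp point within 18 mm of its axis) (horizontal distance between the grasp point and bottle below 0.018 m and height (world z) of the grasp point below 0.25 m).
It fails at once if the jar, countersink or caliper is moved more than 20 mm (distance of any of jar, countersink, caliper from where it was at the start of the episode above 0.02 m).
It also fails if it takes over 54 s, if anything falls off the work surface, if the arm or the gripper's body presses on something with over 40 N, if the wrist force passes 120 N, or if a joint passes its speed limit or range.

## Working session

There is one attempt and no reset: what is moved stays moved. The work goes in short steps, Python scripts to look and compute and a tool call to move; the robot and the scene stay as the last step left them, time stands still between calls to the robot, and variables do not carry over. Pictures are saved under pics/ and viewed, and the job is handed in when it is done.

Besides the shell and the picture viewer there is one more tool, called after "Emit:" as a command line: name --argument value ..., lists and objects as JSON in quotes. drive_tool: Moves the arm, as the interface text tells. Its arguments: {"type":"object","properties":{"moves":{"type":"array"},"grip_force":{"type":"number"}},"required":["moves"]}

```bash
mkdir -p pics; cat > h.py <<'E'
import numpy as np,cv2
from rig import r
def grab(n,fn=None):
    f=r.grab_frame(n)
    if fn: cv2.imwrite('pics/'+fn,f['color'][:,:,::-1])
    return f
def ray(f,px,pose=None):
    P=np.array(f['pose'] if pose is None else pose)
    K=np.array([[f['fx'],0,f['cx']],[0,f['fy'],f['cy']],[0,0,1.]])
    u=cv2.undistortPoints(np.array([[px]],float),K,np.array(f['D'],float))[0,0]
    d=P[:3,:3]@np.array([u[0],-u[1],-1]); return P[:3,3],d
def onz(f,px,z=0,pose=None):
    o,d=ray(f,px,pose); return o+d*(z-o[2])/d[2]
def proj(f,pts,pose=None):
    P=np.array(f['pose'] if pose is None else pose)
    c=(np.array(pts,float)-P[:3,3])@P[:3,:3]
    K=np.array([[f['fx'],0,f['cx']],[0,f['fy'],f['cy']],[0,0,1.]])
    return cv2.projectPoints((c*[1,-1,-1]).reshape(-1,1,3),np.zeros(3),np.zeros(3),K,np.array(f['D'],float))[0].reshape(-1,2)
E
python3 - <<'E'
from h import *
print(r.sense())
for n in['top','side','wrist']:
    f=grab(n,n+'0.png')
    print(n,{k:np.round(v,3).tolist() for k,v in f.items() if k!='color'})
    for t in['bottle','rack','bay_mouth','jar','countersink','caliper']:
        for d in r.spot_point(t,n): print(t,round(d['score'],2),np.round(d['at'],1), np.round(onz(f,d['at']),1) if n!='wrist' else '')
E
```

```text
{'clock': 0.0, 'qpos': array([ 1.30359750e+00,  3.53634857e-01,  1.63412658e+00, -3.07862076e-06,
        1.15522187e+00, -2.40163322e-03]), 'qvel': array([ 0.00213236,  0.00044465,  0.00057707, -0.0008843 ,  0.00010967,
        0.00101769]), 'joint_efforts': array([-1.31838322e-03, -6.05245543e+01, -3.42067730e+01,  1.14730792e-04,
        9.04824352e-03, -2.54350192e-05]), 'eef_pos': array([163.44657747, 602.75411865, 230.57322575]), 'tcp_rot': array([-3.14020200e+00, -5.24975508e-07,  2.87679671e+00]), 'contact_force': array([-0.54621069,  0.50810172,  0.16221401]), 'wrist_torque': array([-0.01140824, -0.01970751,  0.00661618]), 'opening': 1.0000189964682806}
top {'fx': 416.175, 'fy': 416.175, 'cx': 253.6, 'cy': 196.836, 'D': [-0.021, 0.0, 0.0, 0.0, 0.0], 'pose': [[0.013, 0.988, -0.155, 430.474], [-1.0, 0.012, -0.003, -92.545], [-0.001, 0.155, 0.988, 1111.397], [0.0, 0.0, 0.0, 1.0]]}
bottle 0.81 [289.7 206.8] [ 579.2 -187.     0. ]
bottle 0.75 [266.3 279.6] [ 385.8 -125.5    0. ]
bottle 0.66 [278.7 245.3] [ 475.7 -157.7    0. ]
rack 0.94 [145.2 215.2] [551.5 201.5   0. ]
jar 0.72 
[... 279 characters left out ...]
0.455, 0.428, -0.781, -915.215], [0.012, 0.88, 0.475, 544.536], [0.0, 0.0, 0.0, 1.0]]}
bottle 0.96 [189.7 229.4] [ 383.4 -132.6    0. ]
bottle 0.82 [271.  224.5] [ 578.6 -203.     0. ]
bottle 0.76 [225.3 222. ] [ 477.2 -140.5    0. ]
rack 0.63 [206.2 165.7] [554.7 210.    0. ]
bay_mouth 0.86 [214.2 169.4] [568.4 170.7   0. ]
jar 0.85 [287.1 205.8] [ 664.9 -140.     0. ]
countersink 0.75 [294.9 184.9] [752.2 -41.8   0. ]
caliper 0.84 [318.  284.5] [ 557.6 -442.3    0. ]
wrist {'fx': 321.036, 'fy': 321.036, 'cx': 261.1, 'cy': 196.43, 'D': [-0.038, 0.0, 0.0, 0.0, 0.0], 'hand_eye': [[-0.001, 0.948, 0.317, 81.589], [1.0, 0.001, 0.0, -0.833], [-0.0, 0.317, -0.948, -142.763], [0.0, 0.0, 0.0, 1.0]]}
```

View pics/top0.png

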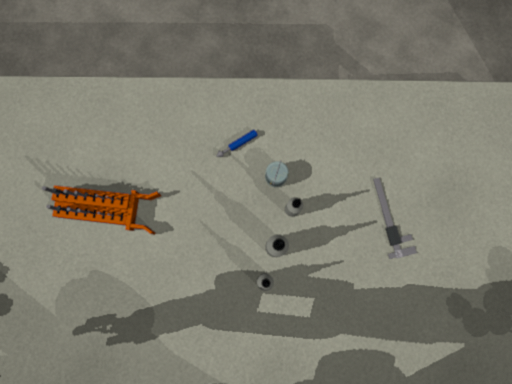

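View pics/side0.png

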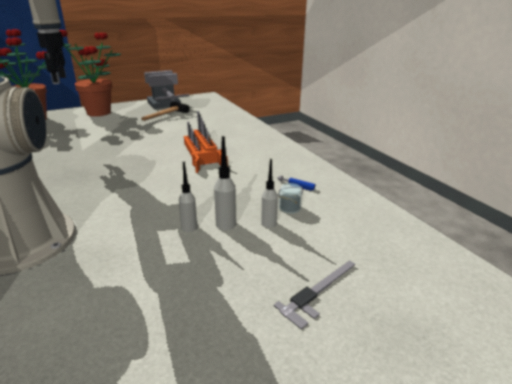

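```bash
cat > s1.py <<'E'
from h import *
T=grab('top');S=grab('side')
def crop(f,x0,y0,w,h,k,fn,pts=[]):
    im=cv2.resize(f['color'][y0:y0+h,x0:x0+w,::-1],None,fx=k,fy=k,interpolation=cv2.INTER_CUBIC)
    for p in pts:
        q=((np.array(p)-[x0,y0]+.5)*k).astype(int); cv2.circle(im,tuple(int(v) for v in q),2,(0,0,255),-1)
    cv2.imwrite('pics/'+fn,im)
def tri(pt,ps):
    o1,d1=ray(T,pt);o2,d2=ray(S,ps)
    A=np.c_[d1,-d2];s=np.linalg.lstsq(A,o2-o1,rcond=None)[0]
    a,b=o1+d1*s[0],o2+d2*s[1]; return (a+b)/2,np.linalg.norm(a-b)
E
python3 - <<'E'
from s1 import *
crop(S,160,110,160,140,5,'sc.png')
crop(T,230,150,100,150,4,'tc.png')
crop(T,30,170,150,80,5,'tr.png')
for n,f in(('top',T),('side',S)):
  for t in ['bottle','jar','rack']:
    for m in r.outline_of(t,n):
        ys,xs=np.where(m['mask']); print(n,t,round(m['score'],2),m['at'],xs.min(),xs.max(),ys.min(),ys.max(),len(xs))
E
```

```text
top bottle 0.7 [277.9, 244.0] 265 288 234 256 429
top bottle 0.63 [291.5, 205.5] 285 302 198 216 254
top bottle 0.51 [265.9, 279.3] 258 273 274 290 209
top jar 0.57 [278.2, 176.2] 265 289 161 187 517
top rack 0.93 [98.1, 205.1] 42 160 185 234 3133
side bottle 0.84 [273.6, 203.0] 261 277 160 227 745
side bottle 0.8 [224.1, 195.3] 215 235 138 229 1223
side bottle 0.57 [185.8, 209.5] 179 197 162 231 794
side bottle 0.45 [287.0, 195.6] 279 302 183 212 636
side jar 0.96 [287.7, 198.5] 279 302 183 212 596
side jar 0.24 [223.5, 193.0] 214 236 137 230 1378
side rack 0.69 [199.9, 145.0] 184 220 110 172 1156
```

View pics/sc.png

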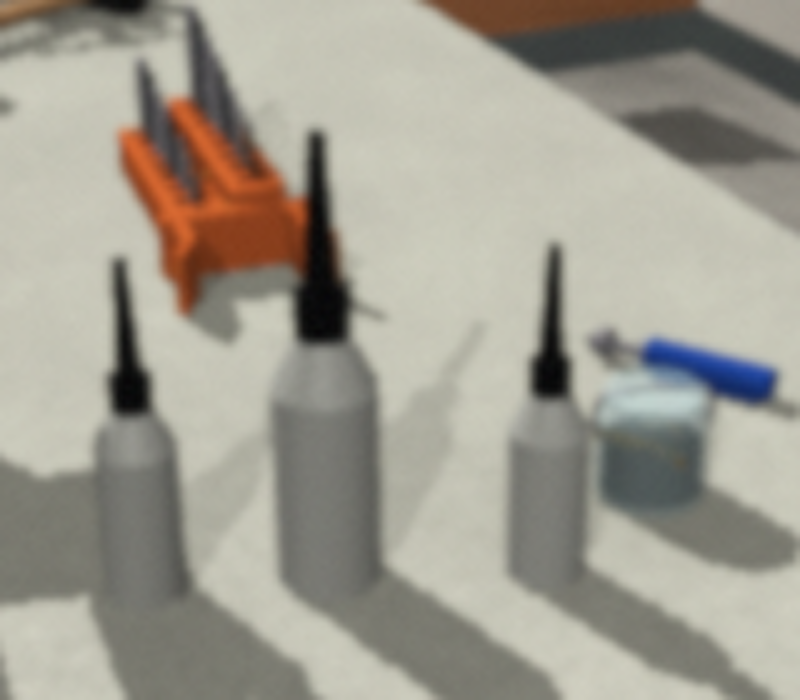

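View pics/tc.png

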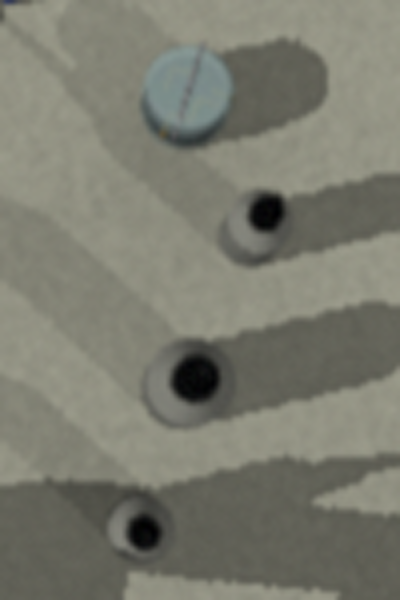

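View pics/tr.png

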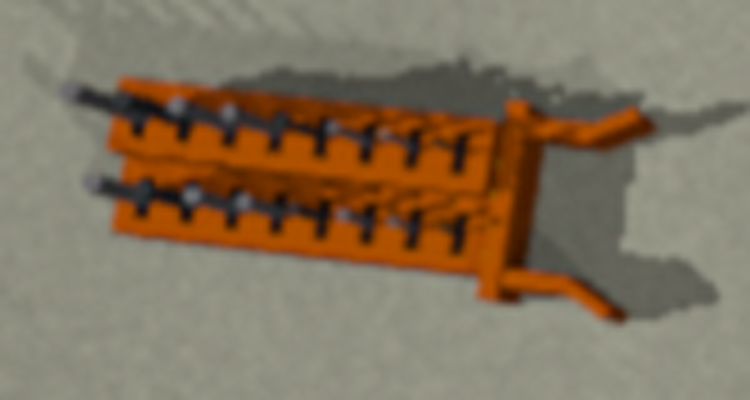

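```bash
cat > s2.py <<'E'
from s1 import *
a=np.linspace(0,2*np.pi,40,endpoint=False)
def cyl(x,y,R,z): return np.c_[x+R*np.cos(a),y+R*np.sin(a),0*a+z]
def rackpts(x,y,th):
    c,s=np.cos(th),np.sin(th)
    L=[]
    for sg in(1,-1):
        for poly in ([(35,27.5),(35,-8),(47.5,-30),(57.5,-30)],):
            for z in (45,0):
                for p,q in zip(poly[:-1],poly[1:]):
                    for t in np.linspace(0,1,12):
                        u=sg*(p[0]*(1-t)+q[0]*t);v=p[1]*(1-t)+q[1]*t
                        L.append((x+c*u-s*v,y+s*u+c*v,z))
    for u in np.linspace(-35,35,20):
        for v,z in((27.5,45),(27.5,0)): L.append((x+c*u-s*v,y+s*u+c*v,z))
    for u in np.linspace(-40,40,20): L.append((x+c*u-s*240,y+s*u+c*240,45))
    return np.array(L)
E
python3 - <<'E'
from s2 import *
from scipy.optimize import least_squares
# edges: fit bottle by silhouette extents
ms=[m for m in r.outline_of('bottle','side') if abs(m['at'][0]-224)<8][0]['mask']
for row in range(185,231,5):
    xs=np.where(ms[row])[0]; print(row,xs.min() if len(xs) else 0,xs.max() if len(xs) else 0)
x,y=478,-146
pts=np.r_[cyl(x,y,27,0),cyl(x,y,27,110),[[x,y,240]]]
crop(S,190,110,70,140,5,'sb.png',proj(S,pts)); crop(T,240,210,70,70,8,'tb.png',proj(T,pts))
rp=rackpts(552,201,np.radians(-5))
crop(T,120,180,50,65,9,'tr1.png',proj(T,rp)); crop(S,170,100,70,80,8,'sr1.png',proj(S,rp))
a_=cv2.imread('pics/sb.png');b=cv2.imread('pics/tb.png')
def hs(l,fn):
    H=max(i.shape[0] for i in l); cv2.imwrite(fn,np.hstack([cv2.copyMakeBorder(i,0,H-i.shape[0],0,0,0) for i in l])[:600,:1200])
hs([cv2.resize(a_,None,fx=.8,fy=.8),cv2.resize(b,None,fx=.8,fy=.8)],'pics/m1.png')
hs([cv2.resize(cv2.imread('pics/tr1.png'),None,fx=.8,fy=.8),cv2.resize(cv2.imread('pics/sr1.png'),None,fx=.7,fy=.7)],'pics/m2.png')
E
```

```text
185 215 235
190 214 236
195 214 235
200 215 235
205 214 236
210 214 236
215 214 237
220 215 237
225 216 236
230 220 228
```

View pics/m1.png

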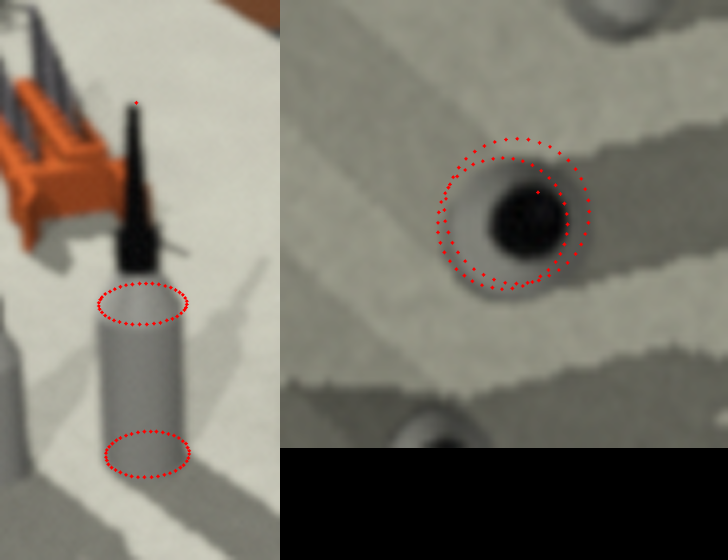

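View pics/m2.png

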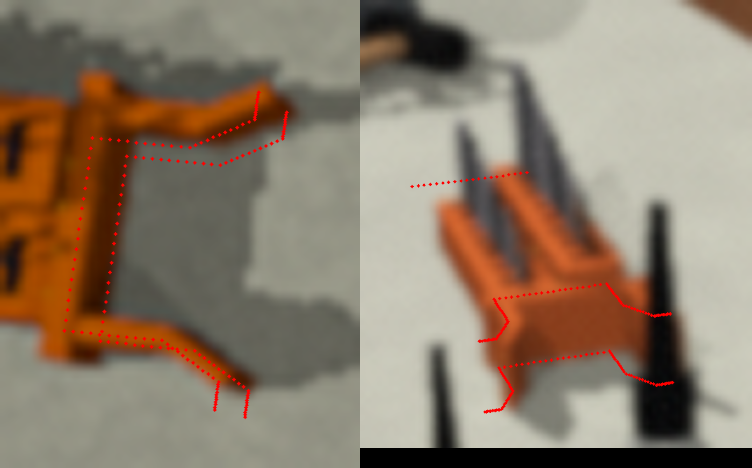

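Emit:
drive_tool --moves '[[0.6,[0,0,-6],0],[0.6,[0,0,-12],0],[0.6,[0,0,-18],0],[0.6,[0,0,-24],0],[0.6,[0,0,-30],0],[0.6,[0,0,-36],0],[0.6,[0,0,-42],0],[0.6,[0,0,-48],0]]'

```text
clock: 2.6
eef_pos: [163.4, 602.6, 713.5]
tcp_rot: [3.141, 0.0, 2.877]
contact_force: [-0.1, 1.8, -0.1]
opening: 0.404
```

```bash
python3 - <<'E'
from h import *
s=r.sense();print(s['clock'],s['qpos'].round(3),s['eef_pos'].round(1),s['tcp_rot'].round(3),s['opening'])
E
```

```text
2.6 [ 1.304e+00  3.210e-01  6.680e-01  0.000e+00  2.152e+00 -2.000e-03] [163.4 602.6 713.5] [3.141 0.    2.877] 0.4043925756678032
```

Emit:
drive_tool --moves '[[0.6,[0,2,-5],0],[0.6,[0,4,-10],0],[0.6,[0,6,-15],0],[0.6,[0,8,-20],0],[0.6,[0,10,-24],0]]'

```text
clock: 3.22
eef_pos: [138.2, 509.7, 858.8]
tcp_rot: [-3.07, -0.0, 2.877]
contact_force: [0.3, -0.2, -0.0]
opening: 0.401
```

```bash
python3 - <<'E'
from h import *
s=r.sense();print(s['clock'],s['qpos'].round(3),s['eef_pos'].round(1),s['tcp_rot'].round(3),s['opening'])
E
```

```text
3.225 [ 1.303  0.465  0.058  0.     2.69  -0.003] [138.2 509.7 858.8] [-3.07  -0.     2.877] 0.4014337167407574
```

```bash
python3 - <<'E'
from s1 import *
for p in [(95,113),(30,125),(165,105),(45,80),(215,95),(185,105)]: print(p,onz(S,p).round())
cv2.imwrite('pics/t1.png',T['color'][:,:,::-1]);cv2.imwrite('pics/s1.png',S['color'][:,:,::-1])
f=grab('wrist','w1.png')
print(proj(S,[[180,900,350],[250,1000,300],[120,450,860]]))
E
```

```text
(95, 113) [ 287. 1005.    0.]
(30, 125) [ 10. 943.   0.]
(165, 105) [624. 998.   0.]
(45, 80) [  82. 1895.    0.]
(215, 95) [ 929. 1078.    0.]
(185, 105) [716. 955.   0.]
[[  54.27929127   38.87396493]
 [  73.71564635   47.55226953]
 [ -12.67480768 -158.87744599]]
```

View pics/w1.png

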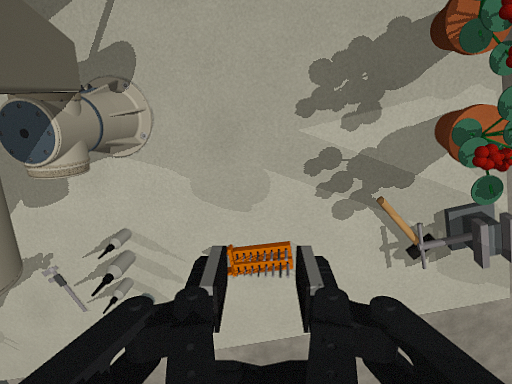

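View pics/s1.png

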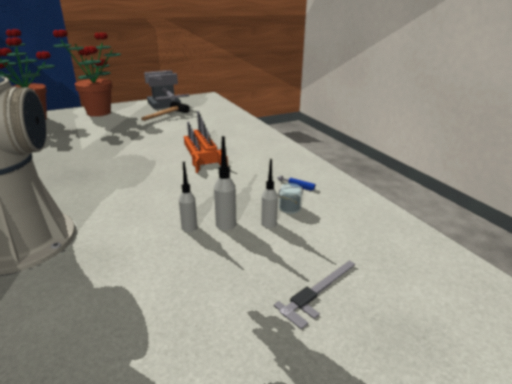

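```bash
python3 - <<'E'
from s1 import *
for p in [(60,32),(97,45),(105,37),(78,60)]:
    o,d=ray(S,p)
    for Y in (900,1000): print(p,Y,(o+d*(Y-o[1])/d[1]).round())
# kin fit
from scipy.optimize import least_squares
D=[(.3536,1.6341,1.1552,624.5,230.6,np.pi),(.321,.668,2.152,624.4,713.5,np.pi),(.465,.058,2.69,528.1,858.8,3.213)]
E
```

```text
(60, 32) 900 [206. 900. 375.]
(60, 32) 1000 [ 208. 1000.  365.]
(97, 45) 900 [338. 900. 318.]
(97, 45) 1000 [ 347. 1000.  305.]
(105, 37) 900 [375. 900. 348.]
(105, 37) 1000 [ 387. 1000.  337.]
(78, 60) 900 [253. 900. 263.]
(78, 60) 1000 [ 257. 1000.  247.]
```

Emit:
drive_tool --moves '[[0.6,[0,3,5],0],[0.6,[0,6,10],0],[0.6,[0,10,15],0],[0.6,[0,15,19],0],[0.6,[0,20,22],0],[0.6,[0,25,23],0],[0.6,[0,30,23],0],[0.6,[0,35,23],0]]'

```text
clock: 4.47
eef_pos: [218.8, 807.2, 579.9]
tcp_rot: [-3.084, -0.0, 2.877]
contact_force: [6.4, 23.8, 25.7]
opening: 0.406
```

```bash
cat > st.py <<'E'
from h import *
from scipy.spatial.transform import Rotation as Ro
s=r.sense();R=Ro.from_euler('xyz',s['tcp_rot']).as_matrix()
print(s['clock'],s['qpos'].round(3),s['eef_pos'].round(1),s['tcp_rot'].round(3),round(s['opening'],3),s['contact_force'].round(1))
z=R[:,2];print('lean deg',np.degrees(np.arccos(-z[2])).round(1),'lean az',np.degrees(np.arctan2(z[1],z[0])).round(1),'\n',R.round(3))
E
python3 st.py
```

```text
4.475 [ 1.304e+00  8.560e-01  5.800e-02  0.000e+00  2.286e+00 -2.000e-03] [218.8 807.2 579.9] [-3.084 -0.     2.877] 0.406 [ 6.4 23.8 25.7]
lean deg 3.3 lean az -105.5 
 [[-0.965  0.261 -0.015]
 [ 0.262  0.964 -0.056]
 [ 0.    -0.058 -0.998]]
```

Emit:
drive_tool --moves '[[0.6,[0,4,-1],0],[0.6,[0,9,-2],0],[0.6,[0,14,-3],0],[0.6,[0,19,-4],0],[0.6,[0,19,-4],0]]'

```text
clock: 5.1
eef_pos: [232.0, 855.8, 530.9]
tcp_rot: [-3.133, -0.0, 2.877]
contact_force: [-0.4, -1.0, 0.4]
opening: 0.403
```

```bash
python3 st.py
```

```text
5.1 [ 1.304e+00  9.110e-01  5.800e-02  0.000e+00  2.181e+00 -1.000e-03] [232.  855.8 530.9] [-3.133 -0.     2.877] 0.403 [-0.4 -1.   0.4]
lean deg 0.5 lean az -107.4 
 [[-0.965  0.262 -0.003]
 [ 0.262  0.965 -0.008]
 [ 0.    -0.009 -1.   ]]
```

Emit:
drive_tool --moves '[[0.6,[0,15,-15],0],[0.6,[0,30,-30],0],[0.6,[0,45,-45],0],[0.6,[0,60,-60],0],[0.6,[0,60,-60],0],[0.6,[0,60,-60],0]]'

```text
clock: 5.85
eef_pos: [227.8, 840.3, 577.7]
tcp_rot: [3.103, -0.0, 2.877]
contact_force: [-0.0, -0.1, -0.0]
opening: 0.398
```

```bash
python3 st.py
```

```text
5.85 [ 1.304e+00  8.580e-01  5.900e-02  1.000e-03  2.187e+00 -1.000e-03] [227.8 840.3 577.7] [ 3.103 -0.     2.877] 0.398 [-0.  -0.1 -0. ]
lean deg 2.2 lean az 75.4 
 [[-0.965  0.262  0.01 ]
 [ 0.262  0.964  0.037]
 [ 0.     0.038 -0.999]]
```

Emit:
drive_tool --moves '[[0.6,[0,60,-35],0],[0.6,[0,60,-35],0],[0.6,[0,60,-35],0]]'

```text
clock: 6.22
eef_pos: [232.8, 858.6, 575.1]
tcp_rot: [3.055, -0.0, 2.877]
contact_force: [-0.3, -0.4, 0.0]
opening: 0.397
```

```bash
python3 st.py
```

```text
6.225 [ 1.304e+00  8.610e-01  6.000e-02  1.000e-03  2.134e+00 -1.000e-03] [232.8 858.6 575.1] [ 3.055 -0.     2.877] 0.397 [-0.3 -0.4  0. ]
lean deg 5.0 lean az 75.1 
 [[-0.965  0.261  0.022]
 [ 0.262  0.962  0.083]
 [ 0.     0.086 -0.996]]
```

Emit:
drive_tool --moves '[[0.6,[0,60,-38],0]]'

```text
clock: 6.35
eef_pos: [235.4, 868.0, 581.4]
tcp_rot: [3.016, -0.0, 2.877]
contact_force: [-0.5, -0.0, -1.1]
opening: 0.399
```

```bash
python3 st.py
```

```text
6.35 [ 1.304e+00  8.550e-01  6.000e-02  1.000e-03  2.100e+00 -1.000e-03] [235.4 868.  581.4] [ 3.016 -0.     2.877] 0.399 [-0.5 -0.  -1.1]
lean deg 7.2 lean az 75.0 
 [[-0.965  0.26   0.032]
 [ 0.262  0.958  0.121]
 [ 0.     0.125 -0.992]]
```

Emit:
drive_tool --moves '[[0.6,[0,60,-38],0],[0.6,[0,60,-38],0]]'

```text
clock: 6.6
eef_pos: [237.5, 875.7, 597.3]
tcp_rot: [2.964, -0.0, 2.877]
contact_force: [0.5, 0.3, 0.2]
opening: 0.401
```

```bash
python3 st.py
```

```text
6.6 [ 1.304e+00  8.410e-01  5.800e-02  1.000e-03  2.065e+00 -1.000e-03] [237.5 875.7 597.3] [ 2.964 -0.     2.877] 0.401 [0.5 0.3 0.2]
lean deg 10.2 lean az 74.9 
 [[-0.965  0.258  0.046]
 [ 0.262  0.95   0.171]
 [ 0.     0.177 -0.984]]
```

Emit:
drive_tool --moves '[[0.6,[0,60,-30],0]]'

```text
clock: 6.72
eef_pos: [240.4, 886.5, 603.7]
tcp_rot: [2.922, -0.0, 2.877]
contact_force: [0.3, 0.2, 0.3]
opening: 0.403
```

Emit:
drive_tool --moves '[[0.6,[0,60,-28],0]]'

```text
clock: 6.85
eef_pos: [243.3, 897.3, 611.8]
tcp_rot: [2.878, -0.0, 2.877]
contact_force: [-0.2, 0.4, 0.4]
opening: 0.4
```

Emit:
drive_tool --moves '[[0.6,[0,60,-26],0]]'

```text
clock: 6.98
eef_pos: [246.2, 907.8, 620.6]
tcp_rot: [2.834, -0.0, 2.877]
contact_force: [-0.8, -0.4, -0.0]
opening: 0.402
```

Emit:
drive_tool --moves '[[0.6,[0,60,-24],0]]'

```text
clock: 7.1
eef_pos: [248.9, 918.0, 630.3]
tcp_rot: [2.79, -0.0, 2.877]
contact_force: [0.4, -0.2, -0.4]
opening: 0.399
```

```bash
python3 st.py
```

```text
7.1 [ 1.304e+00  8.200e-01  5.900e-02  1.000e-03  1.911e+00 -1.000e-03] [248.9 918.  630.3] [ 2.79  -0.     2.877] 0.399 [ 0.4 -0.2 -0.4]
lean deg 20.1 lean az 74.9 
 [[-0.965  0.246  0.09 ]
 [ 0.262  0.906  0.332]
 [ 0.     0.344 -0.939]]
```

Emit:
drive_tool --moves '[[0.6,[0,60,-18],0]]'

```text
clock: 7.22
eef_pos: [252.3, 930.1, 638.4]
tcp_rot: [2.745, -0.0, 2.877]
contact_force: [-0.1, 0.5, -0.5]
opening: 0.399
```

Emit:
drive_tool --moves '[[0.6,[0,60,-14],0]]'

```text
clock: 7.35
eef_pos: [255.8, 943.2, 645.3]
tcp_rot: [2.7, -0.0, 2.877]
contact_force: [0.4, -0.8, 0.4]
opening: 0.399
```

Emit:
drive_tool --moves '[[0.6,[0,60,-10],0]]'

```text
clock: 7.48
eef_pos: [259.6, 957.2, 651.6]
tcp_rot: [2.654, -0.0, 2.877]
contact_force: [-0.3, -0.5, 0.4]
opening: 0.396
```

Emit:
drive_tool --moves '[[0.6,[0,60,-6],0]]'

```text
clock: 7.6
eef_pos: [263.6, 971.9, 657.0]
tcp_rot: [2.609, -0.0, 2.877]
contact_force: [0.4, -0.7, 0.8]
opening: 0.397
```

Emit:
drive_tool --moves '[[0.6,[0,60,-2],0]]'

```text
clock: 7.72
eef_pos: [267.8, 987.3, 661.7]
tcp_rot: [2.564, -0.0, 2.877]
contact_force: [0.0, -0.1, -0.8]
opening: 0.398
```

```bash
python3 st.py
```

```text
7.725 [ 1.304e+00  8.240e-01  5.900e-02  1.000e-03  1.681e+00 -1.000e-03] [267.8 987.3 661.7] [ 2.564 -0.     2.877] 0.398 [ 0.  -0.1 -0.8]
lean deg 33.1 lean az 74.9 
 [[-0.965  0.219  0.143]
 [ 0.262  0.808  0.527]
 [ 0.     0.546 -0.838]]
```

```bash
cat > kin.py <<'E'
import numpy as np
from scipy.optimize import least_squares
from scipy.spatial.transform import Rotation as Ro
D=[(.35363,1.63413,1.15522,163.45,602.75,230.57),(.321,.668,2.152,163.4,602.6,713.5),(.465,.058,2.69,138.2,509.7,858.8),(.911,.058,2.181,232.,855.8,530.9),(.858,.059,2.187,227.8,840.3,577.7),(.861,.06,2.134,232.8,858.6,575.1),(.82,.059,1.911,248.9,918,630.3),(.824,.059,1.681,267.8,987.3,661.7)]
def pl(p,q2,q3,q5):
    d,h,L1,e,L2,Lt=p
    a=q2;b=q2+q3;c=b+q5
    return d+L1*np.sin(a)+L2*np.sin(b)-e*np.cos(b)+Lt*np.sin(c), h+L1*np.cos(a)+L2*np.cos(b)+e*np.sin(b)+Lt*np.cos(c)
def res(p):
    o=[]
    for q2,q3,q5,x,y,z in D:
        R,Z=pl(p,q2,q3,q5);o+=[R-np.hypot(x,y),Z-z]
    return o
s=least_squares(res,[0,200,400,0,400,250]);P=s.x
def FK(q):
    d,h,L1,e,L2,Lt=P
    ry=lambda t:Ro.from_euler('y',t).as_matrix(); rz=lambda t:Ro.from_euler('z',t).as_matrix()
    A=rz(q[0]);p=A@[d,0,h]
    A=A@ry(q[1]);p=p+A@[0,0,L1]
    A=A@ry(q[2]);p=p+A@[-e,0,L2]
    elbow=p-A@[0,0,L2]
    A=A@rz(q[3]);w=p
    A=A@ry(q[4]);p=p+A@[0,0,Lt]
    A=A@rz(q[5]); return p,A,elbow,w
if __name__=='__main__': 
    print(P.round(1),np.round(s.fun,1))
    print(FK([1.304,.824,.059,.001,1.681,-.001])[1].round(3))
E
python3 kin.py
```

```text
[-1.000e-01  2.936e+02  5.683e+02 -5.850e+01  4.943e+02  3.423e+02] [-0.   0.1  0.2 -0.2 -0.2  0.3 -0.1  0.3  0.  -0.4 -0.1  0.3  0.2 -0.1
 -0.  -0.3]
[[-0.22  -0.965  0.143]
 [-0.808  0.262  0.527]
 [-0.546  0.    -0.838]]
```

```bash
cat > ik.py <<'E'
from kin import *
lo=np.array([-2.63,-.92,.06,-1.3,0,-3.02]);hi=np.array([2.63,2.1,2.66,4.44,2.69,3.02])
def IK(p,R,q0):
    def f(q):
        a,A,_,_=FK(q); T=A@Ro.from_euler('z',np.pi/2).as_matrix()
        return np.r_[(a-p)/100,Ro.from_matrix(T.T@R).as_rotvec()*2]
    s=least_squares(f,np.clip(q0,lo+1e-3,hi-1e-3),bounds=(lo,hi)); return s.x,np.linalg.norm(s.fun)
E
python3 - <<'E'
from ik import *
q=np.array([1.304,.824,.06,.001,1.681,-.001])
R0=Ro.from_euler('xyz',[2.564,0,2.877]).as_matrix()
Rf=R0@Ro.from_euler('z',-np.pi/2).as_matrix()
print(Rf.round(3))
def show(n,p,R,q):
    q,e=IK(np.array(p,float),R,q);_,_,el,w=FK(q);print(n,p,q.round(2),'err',round(e,3),'elbow',el.round(),'wrist',w.round());return q
for p in [(260,900,550),(260,700,450),(280,500,400),(300,200,400),(340,0,400),(380,-150,400),(420,-250,350)]: q=show('a',p,R0,q)
for k in (30,60,90): q=show('roll',(420,-250,300),R0@Ro.from_euler('z',-np.radians(k)).as_matrix(),q)
for p in [(445,-250,150),(445,-250,20),(465,-180,14),(500,-50,14),(530,50,14),(545,120,14),(553,170,14)]: q=show('p',p,Rf,q)
print([IK(np.array((445,-250,20.)),Rf,np.random.uniform(lo,hi))[0:2] for _ in range(6)])
E
```

```text
[[-0.219 -0.965  0.143]
 [-0.809  0.262  0.527]
 [-0.546  0.    -0.838]]
a (260, 900, 550) [ 1.29  0.46  0.92  0.01  1.18 -0.02] err 0.0 elbow [ 74. 254. 745.] wrist [211. 720. 837.]
a (260, 700, 450) [ 1.18  0.14  1.56  0.09  0.87 -0.16] err 0.0 elbow [ 26.  65. 799.] wrist [211. 520. 737.]
a (280, 500, 400) [ 0.94 -0.13  1.93  0.27  0.81 -0.5 ] err 0.0 elbow [-51. -70. 800.] wrist [231. 320. 687.]
a (300, 200, 400) [ 0.08 -0.42  2.13  0.57  1.27 -1.36] err 0.0 elbow [-237.  -18.  756.] wrist [251.  20. 687.]
a (340, 0, 400) [-0.55 -0.23  2.01  0.55  1.55 -1.93] err 0.0 elbow [-120.   74.  790.] wrist [ 291. -180.  687.]
a (380, -150, 400) [-0.78  0.    1.81  0.49  1.63 -2.14] err 0.0 elbow [ -9.   9. 805.] wrist [ 331. -330.  687.]
a (420, -250, 350) [-0.86  0.21  1.68  0.47  1.59 -2.24] err 0.0 elbow [ 65. -75. 794.] wrist [ 371. -430.  637.]
roll (420, -250, 300) [-0.86  0.25  1.74  0.47  1.5  -2.81] err 0.0 elbow [ 77. -89. 791.] wrist [ 371. -430.  587.]
roll (420, -250, 300) [-0.77  0.23  1.72  0.37  1.49 -3.02] err 0.501 elbow [ 77. -74. 793.] wrist [ 409. -393.  612.]
roll (
[... 982 characters left out ...]
  2.17852997]), np.float64(1.1435973299150325e-10)), (array([-0.45997671,  0.49263928,  2.01434539, -0.0179591 ,  0.65022721,
       -3.02      ]), np.float64(1.3382327712268562)), (array([-0.82687508,  0.65623971,  1.86837549,  0.56909544,  1.02990099,
        2.17852997]), np.float64(1.2203326092493549e-10)), (array([-0.45996607,  0.49262971,  2.01437599, -0.01798881,  0.65017174,
       -3.02      ]), np.float64(1.3382327713876403)), (array([-0.82687508,  0.65623971,  1.86837549,  0.56909544,  1.02990099,
        2.17852997]), np.float64(2.4021297990084187e-15)), (array([ 2.63      ,  2.1       ,  2.66      ,  3.42195512,  0.45606255,
       -3.02      ]), np.float64(3.3613531081932364))]
```

```bash
cat > mv.py <<'E'
import sys
from st import *
def tool(p): return (R.T@(np.array(p,float)-s['eef_pos'])/10).round(2)
for a in sys.argv[1:]: print(a,tool([float(v) for v in a.split(',')]).tolist())
E
python3 mv.py 400,450,420
python3 - <<'E'
from ik import *
q=np.array([1.304,.824,.06,.001,1.681,-.001])
R0=Ro.from_euler('xyz',[2.564,0,2.877]).as_matrix()
a=np.array([268,987,662.]);b=np.array([400,450,420.]);c=np.array([440,-270,350.])
for k in range(1,13):
    q,e=IK(a+(b-a)*k/12,R0@Ro.from_euler('z',np.radians(10.67*k)).as_matrix(),q);print(q.round(2),round(e,3))
for k in range(1,15):
    q,e=IK(b+(c-b)*k/14,R0@Ro.from_euler('z',np.radians(128+10.15*k)).as_matrix(),q);print(q.round(2),round(e,3))
E
```

```text
7.725 [ 1.304e+00  8.240e-01  5.900e-02  1.000e-03  1.681e+00 -1.000e-03] [267.8 987.3 661.7] [ 2.564 -0.     2.877] 0.398 [ 0.  -0.1 -0.8]
lean deg 33.1 lean az 74.9 
 [[-0.965  0.219  0.143]
 [ 0.262  0.808  0.527]
 [ 0.     0.546 -0.838]]
400,450,420 [-26.83, -53.74, -6.21]
[1.28 0.62 0.48 0.02 1.46 0.16] 0.0
[1.25 0.5  0.72 0.03 1.35 0.31] 0.0
[1.21 0.41 0.9  0.05 1.26 0.46] 0.0
[1.17 0.33 1.05 0.08 1.19 0.6 ] 0.0
[1.13 0.26 1.18 0.11 1.13 0.74] 0.0
[1.08 0.2  1.3  0.14 1.08 0.86] 0.0
[1.03 0.14 1.41 0.17 1.04 0.98] 0.0
[0.97 0.09 1.51 0.22 1.   1.09] 0.0
[0.9  0.04 1.6  0.26 0.97 1.18] 0.0
[0.83 0.   1.68 0.31 0.95 1.27] 0.0
[ 0.75 -0.03  1.76  0.37  0.94  1.34] 0.0
[ 0.65 -0.05  1.82  0.42  0.94  1.41] 0.0
[ 0.55 -0.1   1.87  0.47  0.98  1.47] 0.0
[ 0.44 -0.14  1.92  0.51  1.03  1.53] 0.0
[ 0.31 -0.16  1.95  0.55  1.08  1.58] 0.0
[ 0.17 -0.18  1.97  0.57  1.15  1.62] 0.0
[ 0.03 -0.18  1.98  0.59  1.21  1.67] 0.0
[-0.11 -0.17  1.98  0.6   1.28  1.72] 0.0
[-0.24 -0.14  1.97  0.6   1.34  1.78] 0.0
[-0.36 -0.1   1.95  0.59  1.39  1.85] 0.0
[-0.47 -0.06  1.92  0.57  1.44  1.92] 0.0
[-0.57 -0.    1.88  0.55  1.48  2.01] 0.0
[-0.66  0.06  1.83  0.53  1.51  2.12] 0.0
[-0.73  0.12  1.77  0.51  1.54  2.23] 0.0
[-0.8   0.19  1.7   0.49  1.57  2.35] 0.0
[-0.86  0.26  1.63  0.47  1.6   2.49] 0.0
```

Emit:
drive_tool --moves '[[0.6,[-2.2,-4.5,-0.5],10],[0.6,[-4.5,-9,-1],20],[0.6,[-6.7,-13.4,-1.6],30],[0.6,[-9,-18,-2.1],40],[0.6,[-11.2,-22.4,-2.6],50],[0.6,[-13.4,-26.9,-3.1],60],[0.6,[-15.6,-31.3,-3.6],70],[0.6,[-17.9,-35.8,-4.1],80],[0.6,[-20.1,-40.3,-4.7],90],[0.6,[-22.4,-44.8,-5.2],100],[0.6,[-24.6,-49.3,-5.7],110],[0.6,[-26.8,-53.7,-6.2],120]]'

```text
clock: 9.22
eef_pos: [400.0, 449.0, 420.3]
tcp_rot: [-2.827, -0.495, 0.704]
contact_force: [0.6, -0.0, -0.5]
opening: 0.398
```

```bash
python3 mv.py 440,-150,350
```

```text
9.225 [ 0.649 -0.056  1.824  0.426  0.94   1.259] [400.  449.  420.3] [-2.827 -0.495  0.704] 0.398 [ 0.6 -0.  -0.5]
lean deg 33.2 lean az 74.7 
 [[ 0.671  0.727  0.144]
 [ 0.569 -0.63   0.528]
 [ 0.475 -0.272 -0.837]]
440,-150,350 [-34.75, 42.56, -25.18]
```

Emit:
drive_tool --moves '[[0.6,[-2.9,3.5,-2.1],10],[0.6,[-5.8,7.1,-4.2],20],[0.6,[-8.7,10.6,-6.3],30],[0.6,[-11.6,14.2,-8.4],40],[0.6,[-14.5,17.7,-10.5],50],[0.6,[-17.4,21.3,-12.6],60],[0.6,[-20.3,24.8,-14.7],70],[0.6,[-23.2,28.4,-16.8],80],[0.6,[-26.1,31.9,-18.9],90],[0.6,[-29,35.5,-21],100],[0.6,[-31.9,39,-23.1],110],[0.6,[-34.8,42.6,-25.2],120]]'

```text
clock: 10.72
eef_pos: [440.0, -152.6, 350.1]
tcp_rot: [-2.826, 0.493, -1.237]
contact_force: [0.9, -0.2, -0.3]
opening: 0.405
```

```bash
python3 mv.py 440,-290,330; python3 - <<'E'
from h import *
grab('wrist','w2.png')
E
```

```text
10.725 [-0.71   0.118  1.795  0.519  1.509  2.07 ] [ 440.  -152.6  350.1] [-2.826  0.493 -1.237] 0.405 [ 0.9 -0.2 -0.3]
lean deg 33.1 lean az 74.5 
 [[ 0.289 -0.946  0.146]
 [-0.832 -0.173  0.527]
 [-0.473 -0.274 -0.837]]
440,-290,330 [12.38, 2.92, -5.56]
```

View pics/w2.png

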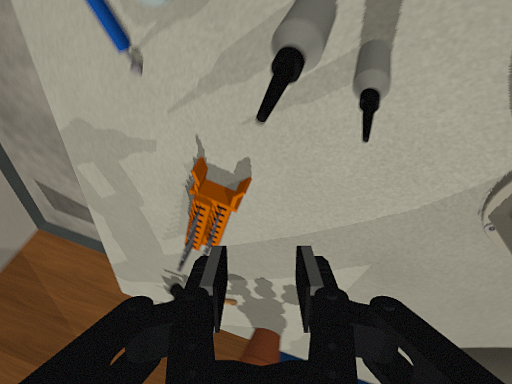

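```bash
python3 mv.py 445,-265,330 452,-265,130 | tail -2
```

```text
445,-265,330 [9.99, 1.86, -4.01]
452,-265,130 [19.65, 6.57, 12.87]
```

Emit:
drive_tool --moves '[[0.65,[5,1,-2],8],[0.65,[10,1.9,-4],16],[0.65,[12.4,3,0.3],24],[0.65,[14.8,4.2,4.5],24],[0.65,[17.2,5.4,8.7],24],[0.65,[19.6,6.6,12.9],24]]'

```text
clock: 11.52
eef_pos: [451.9, -265.0, 128.8]
tcp_rot: [-3.077, 0.571, -1.727]
contact_force: [0.8, -0.1, 0.3]
opening: 0.352
```

```bash
python3 - <<'E'
from st import *
from s2 import *
s=r.sense();f=grab('wrist','w3.png')
T4=np.eye(4);T4[:3,:3]=R;T4[:3,3]=s['eef_pos'];P=T4@np.array(f['hand_eye'])
im=cv2.resize(f['color'][:,:,::-1],None,fx=1.5,fy=1.5)
def dr(pts,c):
    for p in proj(f,pts,P):
        q=((p+.5)*1.5).astype(int); cv2.circle(im,(int(q[0]),int(q[1])),1,c,-1)
x,y=474.5,-146
dr(cyl(x,y,27,0),(0,0,255));dr(cyl(x,y,27,110),(0,0,255));dr(rackpts(556,201,np.radians(-5)),(255,0,0))
cv2.imwrite('pics/w3o.png',im)
for t in ['bottle','rack','bay_mouth']:
    for d in r.spot_point(t,'wrist'): print(t,round(d['score'],2),np.round(d['at']),onz(f,d['at'],0,P).round(1))
E
```

```text
11.525 [-0.838  0.5    1.809  0.512  1.212  2.202] [ 451.9 -265.   128.8] [-3.077  0.571 -1.727] 0.352 [ 0.8 -0.1  0.3]
lean deg 32.9 lean az 74.2 
 [[-0.131 -0.98   0.147]
 [-0.831  0.19   0.522]
 [-0.54  -0.054 -0.84 ]]
bottle 0.98 [355. 209.] [ 383.6 -127.2    0. ]
bottle 0.87 [266. 205.] [ 474.2 -146.5    0. ]
bottle 0.87 [156. 180.] [ 574.2 -198.3    0. ]
```

View pics/w3o.png

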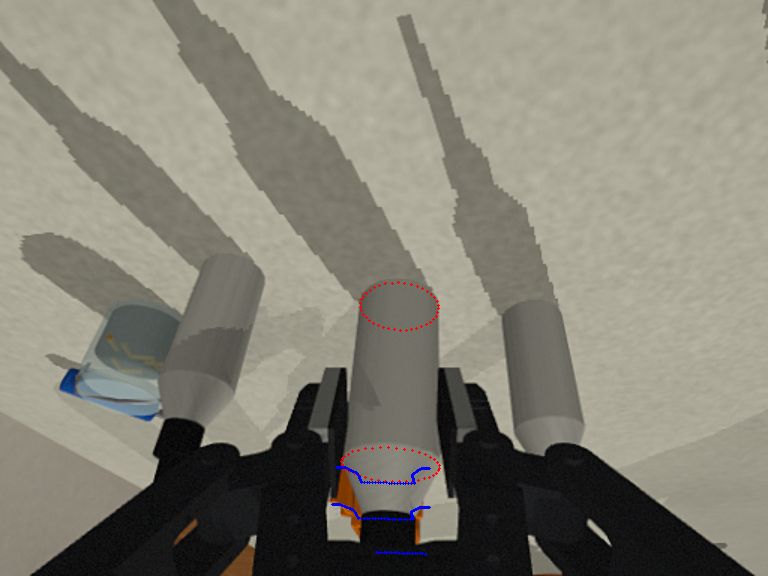

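```bash
python3 - <<'E'
from s2 import *
def ov(x,y,t):
    rp=rackpts(x,y,np.radians(t))
    crop(T,105,175,65,70,6,'a.png',proj(T,rp)); crop(S,178,115,55,70,6,'b.png',proj(S,rp))
    return np.hstack([cv2.imread('pics/a.png'),cv2.imread('pics/b.png')])
crop(T,105,175,65,70,6,'a.png');crop(S,178,115,55,70,6,'b.png')
im=np.hstack([cv2.imread('pics/a.png'),cv2.imread('pics/b.png')])
cv2.imwrite('pics/ov0.png',im);cv2.imwrite('pics/ov1.png',ov(557,202,-6))
E
```

```text
(no output)
```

View pics/ov0.png

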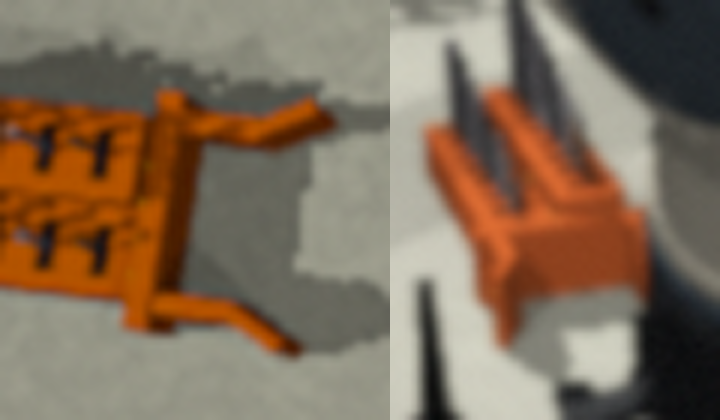

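View pics/ov1.png

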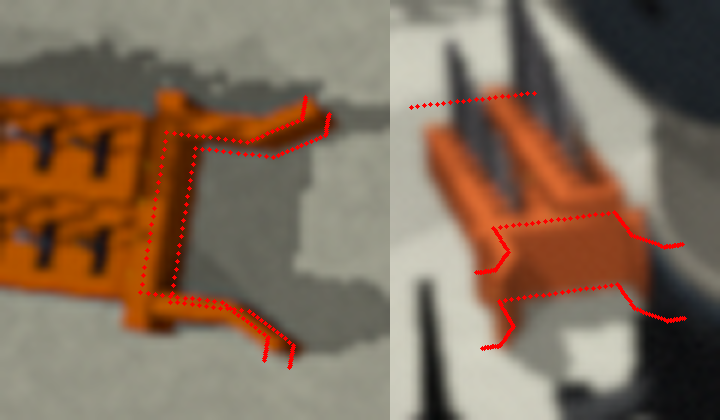

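```bash
python3 mv.py 455.5,-265,11 461,-230,11 467.5,-190,11| tail -3
```

```text
455.5,-265,11 [6.45, 0.39, 10.23]
461,-230,11 [3.47, 0.51, 12.14]
467.5,-190,11 [0.06, 0.63, 14.32]
```

Emit:
drive_tool --moves '[[0.65,[2,0.1,3],0],[0.65,[4,0.2,6.2],0],[0.65,[5.4,0.3,8.5],0],[0.65,[6.45,0.4,10.2],0],[0.65,[5,0.45,11.2],0],[0.65,[3.5,0.5,12.15],0],[0.65,[2,0.56,13.1],0],[0.65,[1,0.6,13.7],0],[0.65,[0.1,0.63,14.3],0]]'

```text
clock: 13.05
eef_pos: [467.8, -189.6, 11.4]
tcp_rot: [-3.075, 0.57, -1.725]
contact_force: [-0.6, 0.6, 0.4]
opening: 0.346
```

```bash
cat > look.py <<'E'
import sys
from st import *
from s2 import *
s=r.sense();f=grab('wrist')
T4=np.eye(4);T4[:3,:3]=R;T4[:3,3]=s['eef_pos'];P=T4@np.array(f['hand_eye'])
b=None
for n,F,pp in(('wrist',f,P),('top',T,None),('side',S,None)):
    for d in r.spot_point('bottle',n):
        print(n,round(d['score'],2),onz(F,d['at'],0,pp)[:2].round(1))
im=np.hstack([cv2.resize(f['color'][:,:,::-1],(400,300)),cv2.resize(S['color'][90:240,130:330,::-1],(400,300))])
cv2.imwrite('pics/'+sys.argv[1],im)
E
python3 look.py l1.png
```

```text
13.05 [-0.726  0.644  1.933  0.646  0.947  2.102] [ 467.8 -189.6   11.4] [-3.075  0.57  -1.725] 0.346 [-0.6  0.6  0.4]
lean deg 32.8 lean az 74.1 
 [[-0.129 -0.98   0.149]
 [-0.832  0.189  0.522]
 [-0.539 -0.056 -0.84 ]]
wrist 0.8 [ 383.5 -122.4]
wrist 0.66 [ 472.6 -146.8]
wrist 0.61 [ 575.3 -193.3]
top 0.79 [ 571.1 -191.3]
top 0.78 [ 472.9 -146.3]
top 0.42 [ 386.6 -128.9]
side 0.89 [ 581.9 -196.3]
side 0.57 [ 391.2 -114.7]
side 0.45 [ 480.7 -131. ]
```

View pics/l1.png

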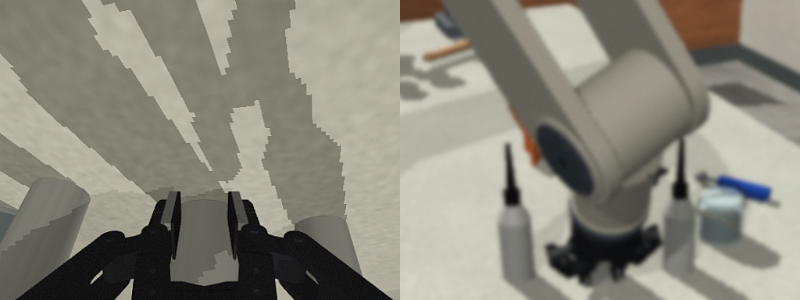

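```bash
python3 mv.py 469.5,-179,11 485,-129,11 501,-79,11 | tail -3
```

```text
469.5,-179,11 [-1.02, 0.04, 0.65]
485,-129,11 [-5.38, -0.53, 3.49]
501,-79,11 [-9.75, -1.15, 6.33]
```

Emit:
drive_tool --moves '[[0.65,[-0.5,0.02,0.33],0],[0.65,[-1,0.04,0.65],0],[0.65,[-1.4,0,0.9],0],[0.65,[-1.9,-0.07,1.22],0],[0.65,[-2.5,-0.15,1.61],0],[0.65,[-3.1,-0.23,2],0],[0.65,[-3.7,-0.3,2.4],0],[0.65,[-4.2,-0.37,2.72],0],[0.65,[-4.2,-0.37,2.72],0]]'

```text
clock: 14.48
eef_pos: [480.8, -141.8, 11.1]
tcp_rot: [-3.075, 0.57, -1.725]
contact_force: [-0.1, 0.4, -0.5]
opening: 0.353
```

```bash
python3 look.py l2.png
```

```text
14.475 [-0.644  0.628  1.977  0.704  0.899  2.123] [ 480.8 -141.8   11.1] [-3.075  0.57  -1.725] 0.353 [-0.1  0.4 -0.5]
lean deg 32.9 lean az 74.1 
 [[-0.13  -0.98   0.149]
 [-0.832  0.189  0.522]
 [-0.54  -0.056 -0.84 ]]
wrist 0.93 [ 575.5 -195.2]
wrist 0.84 [ 486.6 -110. ]
wrist 0.67 [ 384.7 -122.3]
top 0.87 [ 485.  -119.1]
top 0.76 [ 576.8 -193.4]
top 0.58 [ 388.1 -127.6]
side 0.96 [ 385.6 -122.1]
side 0.87 [ 575.2 -208.5]
side 0.63 [ 490.3 -105.5]
```

View pics/l2.png

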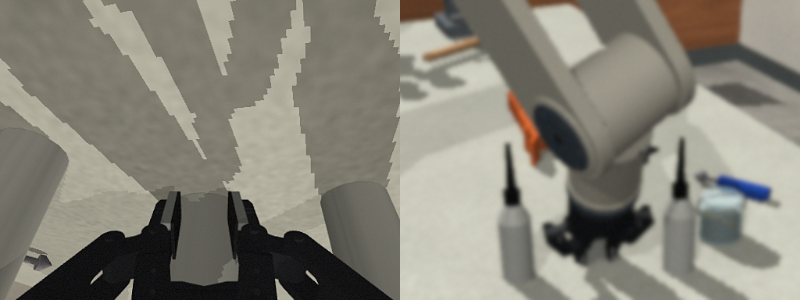

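```bash
python3 mv.py 510.5,-47,11 540,47,11 | tail -2
```

```text
510.5,-47,11 [-8.34, -1.1, 5.43]
540,47,11 [-16.54, -2.21, 10.78]
```

Emit:
drive_tool --moves '[[0.65,[-0.4,-0.05,0.26],0],[0.65,[-1,-0.13,0.65],0],[0.65,[-1.8,-0.24,1.17],0],[0.65,[-2.6,-0.34,1.69],0],[0.65,[-3.4,-0.45,2.21],0],[0.65,[-4.2,-0.55,2.73],0],[0.65,[-5,-0.66,3.25],0],[0.65,[-5.8,-0.76,3.78],0],[0.65,[-6.6,-0.87,4.3],0],[0.65,[-7.4,-0.98,4.82],0],[0.65,[-8,-1.06,5.21],0],[0.65,[-8.3,-1.1,5.4],0]]'

```text
clock: 16.27
eef_pos: [510.4, -47.0, 11.0]
tcp_rot: [-3.075, 0.57, -1.726]
contact_force: [-0.4, -1.0, -0.0]
opening: 0.353
```

```bash
python3 look.py l3.png; python3 mv.py 540,47,11|tail -1
```

```text
16.275 [-0.46   0.608  2.03   0.827  0.811  2.18 ] [510.4 -47.   11. ] [-3.075  0.57  -1.726] 0.353 [-0.4 -1.  -0. ]
lean deg 32.9 lean az 74.1 
 [[-0.13  -0.98   0.149]
 [-0.832  0.189  0.522]
 [-0.54  -0.056 -0.84 ]]
wrist 0.69 [516.1 -17.2]
top 0.96 [521.  -20.2]
top 0.7 [ 384.5 -129.2]
top 0.64 [ 575.9 -186.4]
side 0.95 [ 383.2 -132.5]
side 0.79 [ 579.6 -190.9]
side 0.64 [515.4  -7.3]
540,47,11 [-8.24, -1.11, 5.38]
```

View pics/l3.png

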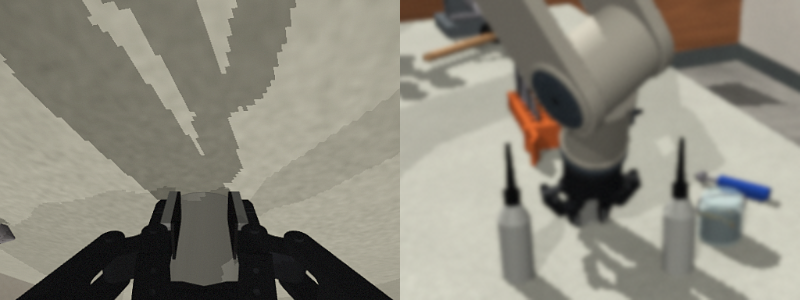

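Emit:
drive_tool --moves '[[0.65,[-0.4,-0.05,0.26],0],[0.65,[-1,-0.13,0.65],0],[0.65,[-1.8,-0.24,1.17],0],[0.65,[-2.6,-0.34,1.7],0],[0.65,[-3.4,-0.45,2.22],0],[0.65,[-4.2,-0.56,2.74],0],[0.65,[-5,-0.67,3.26],0],[0.65,[-5.8,-0.78,3.79],0],[0.65,[-6.6,-0.88,4.31],0],[0.65,[-7.4,-0.99,4.83],0],[0.65,[-8,-1.07,5.22],0],[0.65,[-8.2,-1.1,5.35],0]]'

```text
clock: 18.08
eef_pos: [539.8, 47.0, 11.0]
tcp_rot: [-3.075, 0.57, -1.726]
contact_force: [-1.0, -2.8, 1.1]
opening: 0.352
```

```bash
python3 look.py l4.png; python3 - <<'E'
from s2 import *
rp=rackpts(558,198.5,np.radians(-6.3)); b=cyl(545,79,27,110)
crop(T,105,160,110,95,5,'a.png',proj(T,rp[::2]));crop(S,178,105,70,90,5,'b.png',proj(S,rp[::2]))
a=cv2.imread('pics/a.png');bb=cv2.imread('pics/b.png');H=max(a.shape[0],bb.shape[0])
a=cv2.copyMakeBorder(a,0,H-a.shape[0],0,0,0);bb=cv2.copyMakeBorder(bb,0,H-bb.shape[0],0,0,0)
cv2.imwrite('pics/ov2.png',np.hstack([a,bb])[:,:800])
for n in('top','side'):
  for t in('rack','bay_mouth'):
    for d in r.spot_point(t,n): print(n,t,round(d['score'],2),onz(T if n=='top' else S,d['at']).round(1))
E
```

```text
18.075 [-0.266  0.604  2.042  0.943  0.735  2.256] [539.8  47.   11. ] [-3.075  0.57  -1.726] 0.352 [-1.  -2.8  1.1]
lean deg 32.9 lean az 74.1 
 [[-0.13  -0.98   0.149]
 [-0.832  0.189  0.522]
 [-0.54  -0.056 -0.84 ]]
wrist 0.82 [544.9  72.8]
top 0.56 [ 580.3 -187.2]
side 0.97 [ 387.4 -122.1]
side 0.77 [ 580.5 -194. ]
side 0.51 [559.2  95.3]
top rack 0.55 [552.6 201.    0. ]
side rack 0.62 [558.  185.3   0. ]
side bay_mouth 0.97 [554.  153.8   0. ]
```

View pics/l4.png

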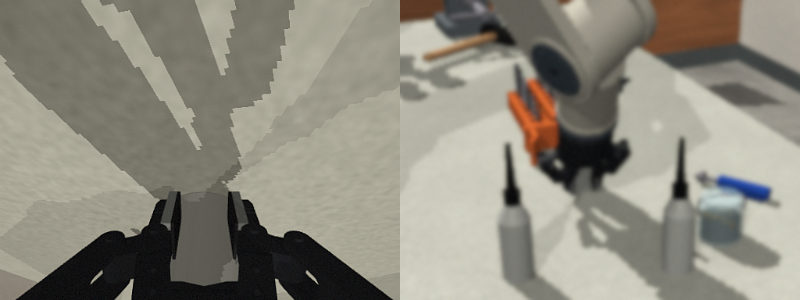

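View pics/ov2.png

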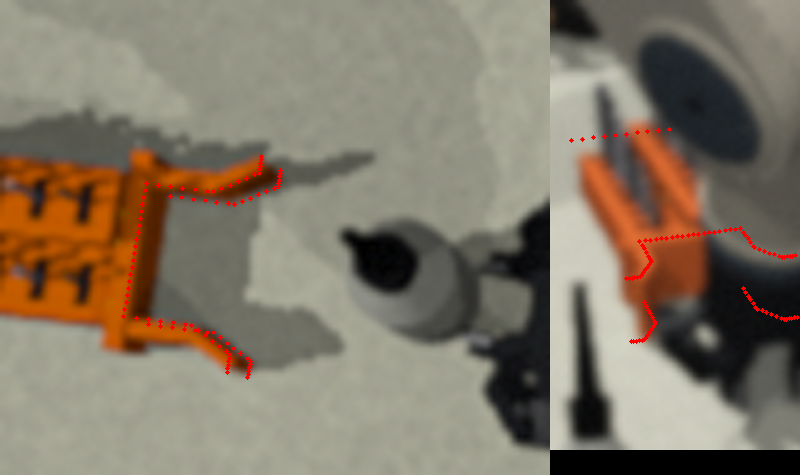

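```bash
python3 mv.py 549.2,131.5,11 553.2,167,11|tail -2
```

```text
549.2,131.5,11 [-7.2, 0.69, 4.59]
553.2,167,11 [-10.2, 0.98, 6.5]
```

Emit:
drive_tool --moves '[[0.65,[-0.4,0.04,0.26],0],[0.65,[-1,0.1,0.64],0],[0.65,[-1.7,0.16,1.08],0],[0.65,[-2.4,0.23,1.53],0],[0.65,[-3.1,0.3,1.98],0],[0.65,[-3.8,0.36,2.42],0],[0.65,[-4.5,0.43,2.87],0],[0.65,[-5.2,0.5,3.31],0],[0.65,[-5.9,0.57,3.76],0],[0.65,[-6.5,0.62,4.14],0],[0.65,[-7,0.67,4.46],0],[0.65,[-7.2,0.69,4.59],0]]'

```text
clock: 20.18
eef_pos: [549.2, 131.9, 11.0]
tcp_rot: [-3.075, 0.57, -1.726]
contact_force: [0.6, -3.0, 0.6]
opening: 0.355
```

```bash
cat > ov.py <<'E'
import sys
from st import *
from s2 import *
X=s['eef_pos'];bx,by=X[0]+5,X[1]+31.6
print('bottle est',bx,by)
rp=rackpts(558,198.5,np.radians(-6.3))
crop(T,105,160,75,95,5,'a.png',proj(T,rp[::2]));crop(T,105,160,75,95,5,'b.png')
cv2.imwrite('pics/'+sys.argv[1],np.hstack([cv2.imread('pics/a.png'),cv2.imread('pics/b.png')]))
for d in r.spot_point('bottle','top')[:1]: print(onz(T,d['at']))
E
python3 ov.py o3.png;python3 mv.py 553.2,167,11|tail -1
```

```text
20.175 [-0.097  0.6    2.055  1.049  0.663  2.313] [549.2 131.9  11. ] [-3.075  0.57  -1.726] 0.355 [ 0.6 -3.   0.6]
lean deg 32.9 lean az 74.1 
 [[-0.13  -0.98   0.149]
 [-0.832  0.19   0.522]
 [-0.54  -0.056 -0.84 ]]
bottle est 554.2331938797714 163.50477709179435
[554.7540547  157.37740094   0.        ]
553.2,167,11 [-2.98, 0.28, 1.91]
```

View pics/o3.png

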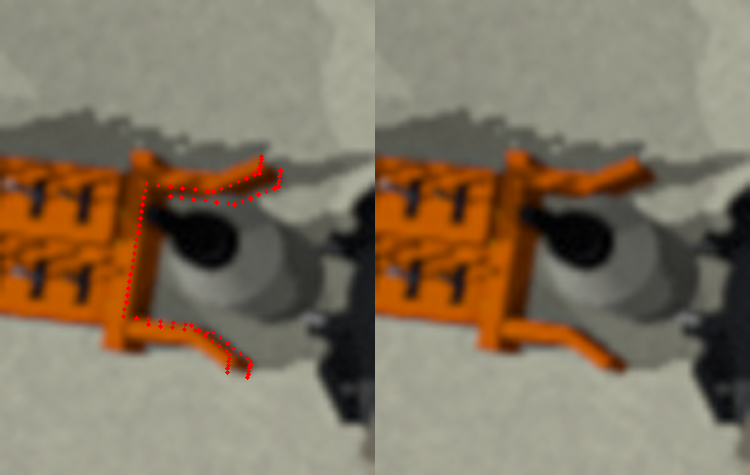

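Emit:
drive_tool --moves '[[0.65,[-0.3,0.03,0.2],0],[0.65,[-0.7,0.07,0.45],0],[0.65,[-1.1,0.1,0.7],0],[0.65,[-1.5,0.14,0.96],0],[0.65,[-1.9,0.18,1.22],0],[0.65,[-2.15,0.2,1.38],0],[0.65,[-2.3,0.22,1.47],0]]'

```text
clock: 21.2
eef_pos: [552.2, 159.2, 11.0]
tcp_rot: [-3.075, 0.571, -1.726]
contact_force: [-0.4, -2.7, 0.1]
opening: 0.351
```

Emit:
drive_tool --moves '[[0.65,[-0.17,0.02,0.11],0],[0.65,[-0.25,0.02,0.16],0]]'

```text
clock: 21.45
eef_pos: [552.6, 162.2, 11.0]
tcp_rot: [-3.075, 0.571, -1.726]
contact_force: [0.5, -2.4, 0.7]
opening: 0.353
```

```bash
python3 ov.py o4.png
```

```text
21.45 [-0.036  0.601  2.051  1.083  0.64   2.338] [552.6 162.2  11. ] [-3.075  0.571 -1.726] 0.353 [ 0.5 -2.4  0.7]
lean deg 32.9 lean az 74.1 
 [[-0.13  -0.98   0.149]
 [-0.831  0.19   0.522]
 [-0.54  -0.056 -0.84 ]]
bottle est 557.5957154490632 193.7853717398253
[ 570.00941586 -189.64762976    0.        ]
```

View pics/o4.png

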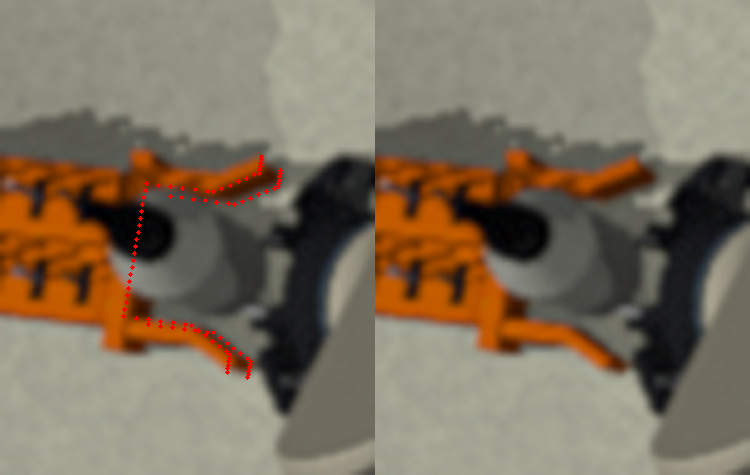

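Still free-sliding (2.4 N). Continue in small steps until the force rises.

Emit:
drive_tool --moves '[[0.65,[-0.13,0.01,0.08],0],[0.65,[-0.17,0.02,0.11],0]]'

```text
clock: 21.85
eef_pos: [552.8, 164.2, 11.0]
tcp_rot: [-3.075, 0.571, -1.726]
contact_force: [0.0, -2.2, 0.7]
opening: 0.349
```

Emit:
drive_tool --moves '[[0.65,[-0.13,0.01,0.08],0],[0.65,[-0.17,0.02,0.11],0]]'

```text
clock: 22.1
eef_pos: [553.0, 166.4, 11.0]
tcp_rot: [-3.075, 0.571, -1.726]
contact_force: [0.1, -1.7, 0.6]
opening: 0.349
```

Emit:
drive_tool --moves '[[0.65,[-0.1,0.01,0.06],0],[0.65,[-0.13,0.01,0.08],0]]'

```text
clock: 22.35
eef_pos: [553.2, 167.6, 10.9]
tcp_rot: [-3.075, 0.57, -1.726]
contact_force: [-0.6, -6.9, 1.7]
opening: 0.347
```

Emit:
drive_tool --moves '[[0.65,[-0.1,0.01,0.06],0],[0.65,[-0.1,0.01,0.06],0]]'

```text
clock: 22.6
eef_pos: [553.5, 167.9, 10.8]
tcp_rot: [-3.074, 0.569, -1.726]
contact_force: [-1.5, -10.1, 3.7]
opening: 0.352
```

```bash
python3 ov.py o5.png
```

```text
22.6 [-0.024  0.601  2.051  1.088  0.633  2.344] [553.5 167.9  10.8] [-3.074  0.569 -1.726] 0.352 [ -1.5 -10.1   3.7]
lean deg 32.8 lean az 73.9 
 [[-0.13  -0.98   0.15 ]
 [-0.833  0.19   0.52 ]
 [-0.538 -0.057 -0.841]]
bottle est 558.4652411349867 199.50605816229864
[ 573.46627816 -184.26757033    0.        ]
```

View pics/o5.png

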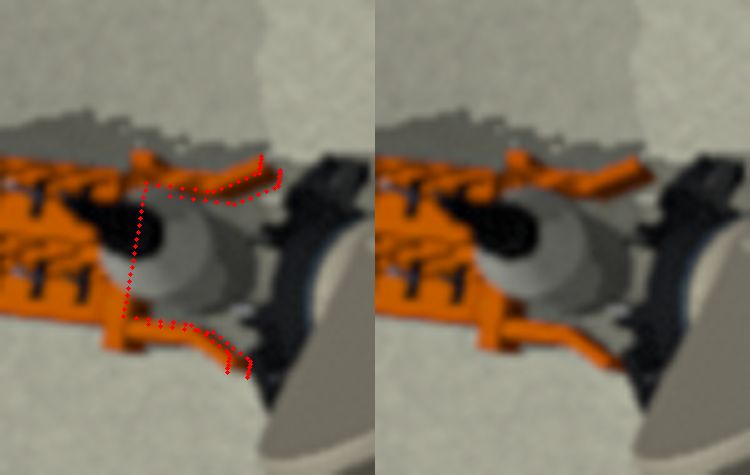

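```bash
python3 mv.py 537,18,12 532,-15,250|tail -2
```

```text
537,18,12 [12.63, -1.25, -8.15]
532,-15,250 [2.62, -2.74, -29.95]
```

Emit:
drive_tool --moves '[[0.65,[0.3,-0.03,-0.2],0],[0.65,[1.2,-0.12,-0.77],0],[0.65,[3,-0.3,-1.94],0],[0.65,[5.5,-0.54,-3.55],0],[0.65,[8.5,-0.84,-5.5],0],[0.65,[11,-1.1,-7.1],0],[0.65,[12.6,-1.25,-8.15],0],[0.65,[10,-1.6,-13.6],0],[0.65,[7.5,-2,-19],0],[0.65,[5,-2.4,-24.5],0],[0.65,[2.6,-2.7,-29.9],0],[0.65,[2.6,-2.7,-29.9],0]]'

```text
clock: 24.25
eef_pos: [533.8, -15.6, 254.3]
tcp_rot: [-3.064, 0.567, -1.721]
contact_force: [0.4, -0.3, -0.4]
opening: 0.35
```

```bash
python3 - <<'E'
from st import *
from s2 import *
s=r.sense();f=grab('wrist')
T4=np.eye(4);T4[:3,:3]=R;T4[:3,3]=s['eef_pos'];P=T4@np.array(f['hand_eye'])
rp=rackpts(558,198.5,np.radians(-6.3))
cv2.imwrite('pics/wf.png',cv2.resize(f['color'][:,:,::-1],(512,384)))
b=np.r_[cyl(558.4,199.5,27,0),cyl(558.4,199.5,27,110),[[558.4,199.5,240]]]
crop(T,105,160,75,80,5,'a.png',proj(T,np.r_[rp[::2],b]));crop(S,178,80,85,95,5,'b.png',proj(S,b))
a=cv2.imread('pics/a.png');bb=cv2.imread('pics/b.png');H=475
pad=lambda i:cv2.copyMakeBorder(i,0,H-i.shape[0],0,0,0)
cv2.imwrite('pics/fin.png',np.hstack([pad(a),pad(bb)]))
for n,F,pp in(('wrist',f,P),('top',T,None),('side',S,None)):
  for t in('bottle','rack','bay_mouth','jar','countersink','caliper'):
    for d in r.spot_point(t,n): print(n,t,round(d['score'],2),onz(F,d['at'],0,pp)[:2].round(1))
E
```

```text
24.25 [-0.385  0.221  1.893  0.626  1.167  2.635] [533.8 -15.6 254.3] [-3.064  0.567 -1.721] 0.35 [ 0.4 -0.3 -0.4]
lean deg 32.8 lean az 73.2 
 [[-0.126 -0.98   0.157]
 [-0.834  0.19   0.518]
 [-0.537 -0.065 -0.841]]
wrist bottle 0.67 [557.1 194.6]
wrist countersink 0.71 [758. -50.]
top bottle 0.89 [559.  201.9]
top rack 0.69 [557.7 199.6]
top bay_mouth 0.41 [ 549.9 -449. ]
top jar 0.83 [ 661.8 -158.4]
top countersink 0.76 [760.2 -49.8]
top caliper 0.68 [ 553.3 -438.4]
side bottle 0.91 [ 579.2 -198.6]
side bottle 0.72 [ 381.9 -128.4]
side bottle 0.55 [559.2 200.7]
side rack 0.74 [558.2 191.4]
side bay_mouth 0.84 [565.9 148.1]
side jar 0.6 [ 658.3 -153.1]
side countersink 0.58 [758.7 -36.7]
side caliper 0.72 [ 551.5 -448.5]
side caliper 0.57 [565.  214.2]
```

View pics/fin.png

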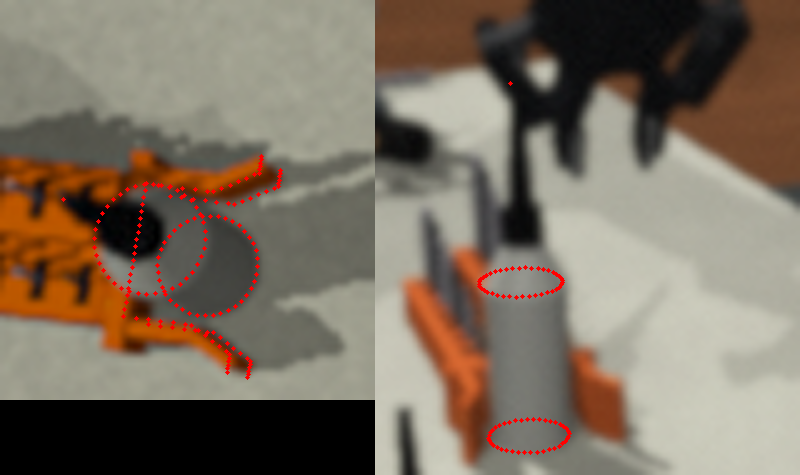

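View pics/wf.png

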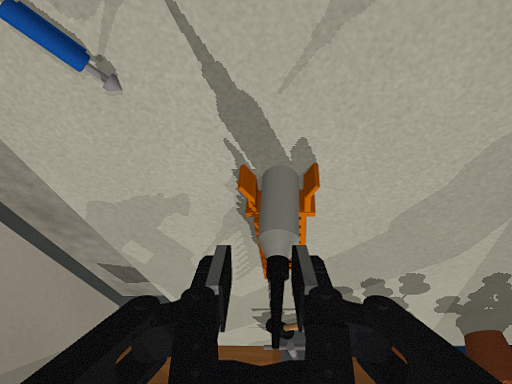

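```bash
python3 -c "
from rig import r
print(r.sense()['contact_force']);print(r.sign_off())"
```

```text
[ 0.1158824  -0.19383902  0.48834129]
the job is handed in; nothing more can be done
None
```

I pushed the large oil bottle (the middle of three look-alikes) into the bay until it stopped against the back wall, and handed the job in at about 24 s. The sign-off gives no verdict, so the result rests on the checks below.

**How it was done:** The move commands can't tilt the hand. I commanded poses just past the arm's reach until it leaned back about 33°, keeping that lean for the push. The bottle sat in the notch between the partly closed fingertips and was pushed low, with the tool point about 11 mm above the bench.

**Final checks:**
- **Against the back wall:** while sliding the push force was about 2–3 N. At the end it rose to about 10 N and forward motion nearly stopped.
- **Position:** I estimated the bottle's axis at about (558, 199.5) mm from the hand position. The top and side cameras put it at (559, 202) and (559, 201). My rack fit put home at (558, 198.5), within a few mm.
- **Upright:** it stood upright in the final top and side pictures.
- **Hand clear:** the tool ended about 215 mm back from the bottle and 250 mm up, with contact force near zero.
- **Other things:** no contact with the small bottles, jar, countersink or caliper was seen. Their last detected positions match the start to within about 13 mm, which I take to be detection scatter.

**Disagreements:**
- The wrist camera placed the bottle about 5 mm short of the other estimates, at (557, 195).
- The side camera's readings of the rack varied by 10–25 mm between pictures.
- The top camera gave one false, low-score reading for the bay mouth.

For the final position I relied on the contact force and on the top and side views of the bottle.

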